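# Spin the soldering turntable, brake it on its mark and hold it

## Task

Check that the little soldering turntable runs freely and index it: with a fingertip flick the black stud so that the white disc spins by itself, faster than one turn in ten seconds, and leave it running untouched for at least two seconds. Then brake the disc with a fingertip so that it stops with its red mark at the brass pointer, and keep the fingertip on the disc: the job finishes while the finger still holds the disc there. Do not lift or shift the turntable, and leave the things round it alone.

Things in the scene. Friction and masses are not known exactly. Their poses are not given: they have to be found in the camera images.
- turntable: the turntable's dark cast-iron base, 63 mm radius, 1.7 kg, loose on a rubber foot ring; origin on the axis at worktop height; its -x axis points to the brass pointer. It carries a white disc (80 mm radius, 14 mm thick, about 0.7 kg). A grey drawer cabinet (0.15 m high) stands behind it on the right, a burr stand (burrs 0.15 m high) behind it on the left: keep the hand clear of both.
- centre (a point): centre of the white disc's flat top face, on its axis, 75 mm above the worktop. The disc turns about this upright axis on a nearly frictionless bearing, either way, without stops, and coasts on for 10 s or more, losing 0.05 to 0.12 rad/s each second.
- pointer_tip (a point): point on the disc's top face, 78 mm from its axis, under the tip of the brass pointer. The pointer is fixed to the base on the side near the robot: a 9 mm post 95 mm from the axis, outside the disc's edge, with a 6 mm thick tip that reaches in over the edge, 4 to 7 mm above the disc; its top is 85 mm above the worktop.
- mark (a point): point in the middle of the red mark at the disc's edge, on the top face, 78 mm from the axis; it turns with the disc. The mark is a red patch 22 mm wide along the edge that reaches 23 mm inwards and down over the edge. It is at the pointer when this point lies at pointer_tip.
- stud_top (a point): centre of the top of the black stud, which stands upright on the disc, 16 mm in diameter and 26 mm high (top 101 mm above the worktop), 42 mm from the disc's axis on the same radius as the red mark; it turns with the disc. The face outside it is flat, from 50 to 80 mm from the axis.
- disc (a joint): angle of the disc on its base, rad, counter-clockwise from above; 0 (and every multiple of 2 pi) with the red mark at the pointer; it keeps counting over whole turns.
- jar: bystander: amber jar with a black lid, 48 mm in diameter, 57 mm high, origin under its centre
- eye_loupe: bystander: steel and black eye loupe, 22 mm in diameter, 14 mm high, origin under its centre
- tweezers: bystander: steel tweezers lying flat, 135 mm long along its x axis, 13 mm wide, 9 mm high, origin under the centre

How it is judged:
On the way:
1. the disc spins by itself, untouched, faster than one turn in ten seconds (either way), for 1.8 s ((velocity of joint disc above 0.6 rad/s or velocity of joint disc below -0.6 rad/s) and contact force between each of the fingers, the arm and disc below 0.02 N), for 1.8 s.
At the end, for the whole second after the job is handed in: a fingertip presses on the disc (over 0.2 N) and holds it at rest (under 0.05 rad/s) with the middle of its red mark within 12 mm of the pointer's tip, and the turntable stands flat within 20 mm of where it stood (contact force between the fingers and disc above 0.2 N and horizontal distance between mark and pointer_tip below 0.012 m and velocity of joint disc between -0.05 and 0.05 rad/s and distance of centre from where it was at the start of the episode below 0.02 m and angle between centre's own z axis and vertical below 0.05 rad); the arm keeps its last pose, push and grip.
It fails at once if the turntable is lifted, tipped or shifted by more than 25 mm (distance of centre from where it was at the start of the episode above 0.025 m or height (world z) of centre above 0.083 m or angle between centre's own z axis and vertical above 0.12 rad).
It fails at once if a bystander is moved by more than 15 mm (distance of any of jar, eye_loupe, tweezers from where it was at the start of the episode above 0.015 m).
It also fails if it takes over 42 s, if anything falls off the work surface, if the arm or the gripper's body presses on something with over 40 N, if the wrist force passes 120 N, or if a joint passes its speed limit or range.

## Robot

A 7-joint arm with a two-finger parallel gripper is mounted at the origin on a cart in front of the work surface, level with it; the furniture and walls round the work are solid. World frame = base frame: x ahead of the robot, y to its left, z up, the work surface at z = 0. Lengths are in m, angles in rad, forces in N, time in s.
With the tool pointing down it reaches from about 0.4 to 0.85 m from the base axis. Payload 10.4 kg.
Tool frame: the origin (TCP) lies midway between the tips of the shut fingers; the grasp point (between the pads) lies 19 mm behind it; z points along the fingers, y is the line along which they close (so a half turn about z gives the same grasp; the last joint's range is limited). The gripper opens to 87 mm and grips with 3 to 60 N. Pads are 19 mm wide; open, the fingers measure 117 mm over their backs; the gripper's body (75 mm by 190 mm) begins 51 mm behind the grasp point.
Start: joints at [1.252, 0.332, -0.065, 1.46, 0.022, 1.35, -0.088], TCP at [0.182, -0.598, 0.223] pointing down, gripper open.
Joint ranges: [-2.6, 2.6], [-0.5, 2.12], [-1.47, 1.34], [0.16, 2.42], [-1.27, 4.41], [0.06, 2.06], [-2.6, 2.6]. Speed limits (rad/s): [2.22, 2.22, 2.79, 2.79, 3.14, 3.14, 3.14].

## Interface

Orientations are given as a unit quaternion [x, y, z, w].
In Python, from bench import r gives the robot as it stands.
- The arm moves only by the tool apply_moves, never from a script. Its argument "steps" is a list of rows, each a list of 7 numbers: the turn, a rotation vector about the tool's x, y, z in rad, then the shift along the tool's x, y, z in mm, then the opening, from -1 (shut) to 1 (fully open). In form: [[ax, ay, az, x, y, z, claw], ...]. A call has 1 to 20 rows; each row is the pose to reach, as a shift and turn from the pose commanded when the call began, along the tool's axes at that moment; what a row does not reach only later rows make up. A row lasts 1/12 s, in which the tool goes at most 41.7 mm and 7.16 degrees, less where a joint would pass 70% of its speed; a pose out of reach is approached as far as the arm can. A call with a gripper value outside its range is refused whole. The fingers move at their own pace and stop on an object; "force" is the grip in N (left out, the last holds). Time passes only in rows, so rows that repeat a pose let the fingers close. It gives the time, the measured TCP pose, the force, the opening and the grip force at its end, in the units of the state.
- r.read_state(): the state, without advancing time (a new reading comes with each control period).
- r.camera(name): name is "side" or "top" or "wrist"; returns a dict with "pixels" (384x512x3 uint8, red, green, blue), "z_map" (384x512 float32, m along the optical axis (not along the pixel's ray), 0 where there is no reading), "fovy" (degrees; the focal length in pixels is half the picture's height over the tangent of half this angle, whatever the lens; pixels are square), "cx", "cy" (the principal point, pixels), "k1" (the pictures are not rectified: a ray, as slopes to the right and down, at radius r is drawn at 1 + k1 r^2 times it, then the intrinsics apply), "position" and "orientation" of the camera in the world. Camera axes: x right, y down, z forward; pixel columns grow to the right and rows downward; lengths in m; the calibration is good to about 2 mm. A picture is of the moment at which its call begins.
- r.close_job(): hands the job in; it is judged then, once.
The state is a dict: "time": time; "joint_positions": joint angles; "joint_vel": joint speeds; "joint_torque": joint torques, N m; "ee_pos": TCP position; "eef_rot": TCP orientation; "ft_force": force on the tool from outside, world axes, zero at the start; "torque": the same for the moment, N m; "width": finger opening in m; "grip_force": force on a finger pad.
Only numpy, scipy, OpenCV 4.12 (cv2) and the standard library are available. Lean on these libraries where they do the work, as an engineer would, in place of code of your own. Each camera call takes 0.05 s, during which the arm holds its last target. There are 200 camera calls.

## Working session

There is one attempt and no reset: what is moved stays moved. The work goes in short steps, Python scripts to look and compute and a tool call to move; the robot and the scene stay as the last step left them, time stands still between calls to the robot, and variables do not carry over. Pictures are saved under pics/ and viewed, at most 10 in all, crops included, and the job is handed in when it is done.

Besides the shell and the picture viewer there is one more tool, called after ">>>" as name(argument=value, ...) on one line, values as JSON. apply_moves: Moves the arm, as the interface text tells. Its arguments: {"type":"object","properties":{"steps":{"type":"array","items":{"type":"array","items":{"type":"number"}}},"force":{"type":"number"}},"required":["steps"]}

```bash
mkdir -p pics; ls; cat > h.py <<'E'
from bench import r
import numpy as np, cv2
from scipy.spatial.transform import Rotation as R
def K(c):
    f=192/np.tan(np.radians(c["fovy"])/2)
    return f
def pt(c,u,v,z=None,plane=None):
    f=K(c); d=np.array([(u-c["cx"])/f,(v-c["cy"])/f]); s=d.copy()
    for _ in range(20): s=d/(1+c["k1"]*(s@s))
    ray=R.from_quat(c["orientation"]).apply([s[0],s[1],1.]); p=np.array(c["position"])
    if plane is not None: return p+ray*(plane-p[2])/ray[2]
    if z is None: z=c["z_map"][int(round(v)),int(round(u))]
    return p+ray*z
def save(c,n,box=None,k=1):
    im=c["pixels"][:,:,::-1]
    if box: im=im[box[1]:box[3],box[0]:box[2]]
    cv2.imwrite("pics/"+n,cv2.resize(im,None,fx=k,fy=k,interpolation=cv2.INTER_CUBIC))
E
python3 - <<'E'
from h import *
import pickle
c=r.camera("top"); save(c,"top.png",k=1.5); pickle.dump(c,open("top.pkl","wb"))
d=r.camera("side"); save(d,"side.png",k=1.5); pickle.dump(d,open("side.pkl","wb"))
print(c["position"],c["orientation"],d["position"],d["orientation"],c["k1"]); print(r.read_state())
E
```

```text
pics
[ 0.32862615 -0.10908885  1.05256204] [-0.65303309  0.75029005 -0.07746666  0.06790838] [0.46405226 0.69159091 0.41481017] [-0.03761987  0.82036118 -0.57046253  0.01283703] -0.07875671964159454
{'time': 0.1, 'joint_positions': array([ 1.25243909,  0.3327674 , -0.06469646,  1.46085078,  0.02159711,
        1.34988363, -0.0885141 ]), 'joint_vel': array([ 0.0009814 , -0.0012915 , -0.00123837,  0.0003408 ,  0.00050571,
        0.00112209, -0.00084627]), 'joint_torque': array([ 1.92613734e-03, -6.24545074e+01,  2.51395907e-02, -3.90720749e+01,
       -6.14091964e-02,  3.66377109e-02,  7.14987118e-05]), 'ee_pos': array([ 0.18206297, -0.59754202,  0.22186239]), 'eef_rot': array([ 9.89085613e-01,  1.47340698e-01, -1.15687578e-04, -5.95834744e-04]), 'ft_force': array([ 0.53707295, -0.3618273 ,  0.12824488]), 'torque': array([-0.00145408, -0.00578674, -0.0190614 ]), 'grip_force': 0.0, 'width': 0.08699626584489645}
```

View pics/top.png

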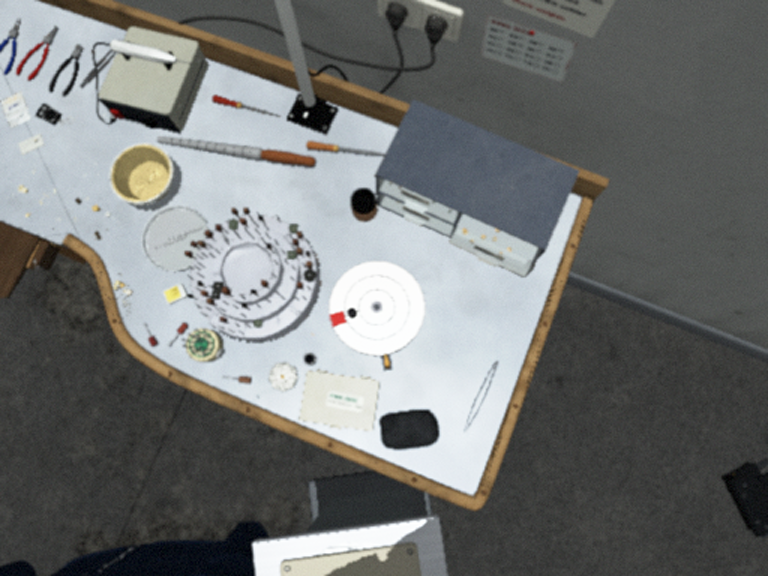

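View pics/side.png

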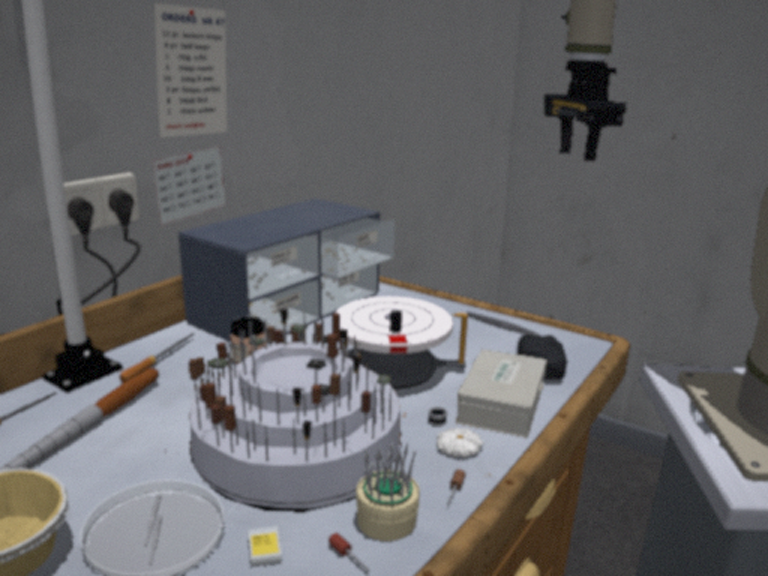

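The top view shows the disc centre at (377,307), stud (352,313), mark (337,320), pointer (387,360), jar (364,204), loupe (310,359) and tweezers (483,395), all in 1.5x pixels. The side view confirms the burr stand left of the disc and the cabinet behind it.

```bash
python3 - <<'E'
from h import *
import pickle
c=pickle.load(open("top.pkl","rb"))
for n,u,v,z in [("centre",377,307,.075),("stud",352,313,.101),("mark",337,320,.075),("ptip",386,356,.085),("pbase",388,366,.085),("jar",364,204,.057),("loupe",310,359,.014),("tw",483,395,.01),("box",342,380,None),("box2",340,400,None),("black",410,430,None),("burr right",310,270,.15),("burrstand r",318,285,.05),("cabL",378,185,.15),("cabfront",450,235,.15),("cabR",530,270,.15),("deskR",500,470,0),("burr2",297,230,.15)]:
    p=pt(c,u/1.5,v/1.5,plane=z) if z is not None else pt(c,u/1.5,v/1.5)
    print(n,p.round(4), pt(c,u/1.5,v/1.5).round(3))
# fit disc: white pixels boundary
im=c["pixels"]; Z=c["z_map"]
P=[]
for v in range(165,245):
  for u in range(210,295):
    p=pt(c,u,v)
    if abs(p[2]-.075)<.006: P.append(p)
P=np.array(P); print(len(P),P.mean(0)); 
(cx,cy),rr=cv2.minEnclosingCircle(P[:,:2].astype(np.float32)); print(cx,cy,rr)
E
```

```text
centre [ 0.5068 -0.1065  0.075 ] [ 0.506 -0.107  0.08 ]
stud [ 0.4979 -0.0653  0.101 ] [ 0.498 -0.065  0.103]
mark [ 0.4943 -0.038   0.075 ] [ 0.494 -0.038  0.075]
ptip [ 0.4231 -0.1103  0.085 ] [ 0.423 -0.11   0.085]
pbase [ 0.4067 -0.1113  0.085 ] [ 0.411 -0.111  0.036]
jar [ 0.6955 -0.1082  0.057 ] [ 0.696 -0.108  0.056]
loupe [0.4429 0.0212 0.014 ] [0.443 0.021 0.013]
tw [ 0.3404 -0.267   0.01  ] [ 0.34  -0.268  0.001]
box [ 0.3974 -0.0318  0.0437] [ 0.397 -0.032  0.044]
box2 [ 0.365  -0.0242  0.0411] [ 0.365 -0.024  0.041]
black [ 0.3001 -0.1333  0.0309] [ 0.3   -0.133  0.031]
burr right [ 0.5655 -0.0111  0.15  ] [ 0.581 -0.005  0.09 ]
burrstand r [ 0.5634 -0.0111  0.05  ] [ 0.57  -0.008  0.022]
cabL [ 0.6901 -0.1346  0.15  ] [ 0.708 -0.136  0.105]
cabfront [ 0.5914 -0.2359  0.15  ] [ 0.601 -0.24   0.119]
cabR [ 0.5182 -0.3508  0.15  ] [ 0.524 -0.358  0.123]
deskR [ 0.2109 -0.2767  0.    ] [ 0.111 -0.419 -0.896]
burr2 [0.6331 0.0022 0.15  ] [0.653 0.01  0.09 ]
3102 [ 0.50642914 -0.10458542  0.07460142]
0.49832531809806824 -0.10378586500883102 0.08899583667516708
```

```bash
cat >> h.py <<'E'
def to(x,y,z,yaw=None):
    s=r.read_state(); q=R.from_quat(s["eef_rot"]); d=q.inv().apply(np.array([x,y,z])-s["ee_pos"])*1000
    T=None
    if yaw is not None:
        a=np.radians(yaw); yv=np.array([np.cos(a),np.sin(a),0]); zv=np.array([0,0,-1.]); xv=np.cross(yv,zv)
        T=(q.inv()*R.from_matrix(np.c_[xv,yv,zv])).as_rotvec().round(3)
    print("tool shift",d.round(1),"turn",T)
E
python3 -c "
from h import *
to(.447,-.045,.18,-20)"
```

```text
tool shift [ 414.5 -451.3   42.4] turn [-0.001 -0.001 -0.926]
```

>>> apply_moves(steps=[[0,0,-0.05,20,-22,0,-1],[0,0,-0.15,50,-54,0,-1],[0,0,-0.25,78,-84,0,-1],[0,0,-0.35,106,-114,0,-1],[0,0,-0.45,134,-145,0,-1],[0,0,-0.55,162,-175,0,-1],[0,0,-0.65,190,-205,0,-1],[0,0,-0.75,218,-235,0,-1],[0,0,-0.85,246,-266,0,-1],[0,0,-0.926,274,-296,10,-1],[0,0,-0.926,302,-327,20,-1],[0,0,-0.926,330,-358,30,-1],[0,0,-0.926,358,-388,40,-1],[0,0,-0.926,385,-419,42,-1],[0,0,-0.926,403,-440,42,-1],[0,0,-0.926,414,-451,42,-1],[0,0,-0.926,414,-451,42,-1],[0,0,-0.926,414,-451,42,-1]])

```text
time: 1.6
ee_pos: [0.4466, -0.0453, 0.1803]
eef_rot: [0.819, 0.574, -0.0, -0.0]
ft_force: [0.1, -0.4, 0.5]
width: 0.0003
grip_force: 0.0
```

```bash
python3 - <<'E'
from h import *
import pickle
c=r.camera("wrist"); pickle.dump(c,open("w.pkl","wb")); save(c,"w1.png",k=1.5); print(c["position"])
E
```

```text
[0.47119647 0.02098301 0.34244693]
```

View pics/w1.png

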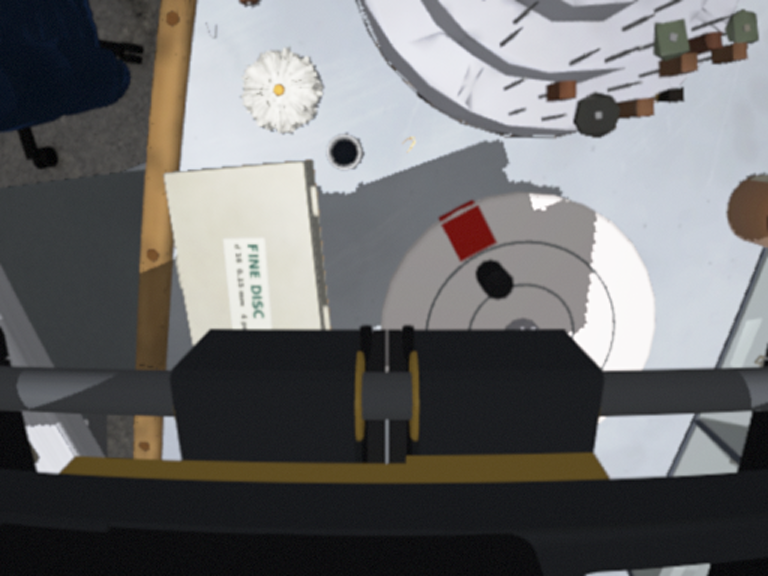

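The wrist view shows the black stud's top at about (491,274) and the red mark at (440-495,205-258), with the shut fingertips at (387,350) clear of both.

```bash
python3 - <<'E'
from h import *
import pickle
c=pickle.load(open("w.pkl","rb"))
for n,u,v,z in [("stud",491,274,.101),("markouter",459,214,.075),("markin",478,255,.075)]:
    print(n,pt(c,u/1.5,v/1.5,plane=z).round(4),pt(c,u/1.5,v/1.5).round(3))
# burr extents from top
c=pickle.load(open("top.pkl","rb")); P=[]
for v in range(130,240):
  for u in range(110,225):
    p=pt(c,u,v)
    if p[2]>.04 and p[2]<.2: P.append(p)
P=np.array(P); print(P.min(0),P.max(0), P[P[:,0]<.54][:,1].min(), P[:,1][P[:,0]<.5].min())
to(.465,-.053,.089,-20)
E
```

```text
stud [ 0.4984 -0.055   0.101 ] [ 0.498 -0.055  0.101]
markouter [ 0.4949 -0.026   0.075 ] [ 0.495 -0.026  0.075]
markin [ 0.4977 -0.0506  0.075 ] [ 0.498 -0.051  0.075]
[ 0.4664683  -0.04393327  0.04000363] [0.7076242  0.22617346 0.153178  ] -0.041655032731021516 -0.03733280541822159
tool shift [ 0.2 19.8 91.2] turn [-0.001  0.    -0.   ]
```

>>> apply_moves(steps=[[0,0,0,0,10,25,-1],[0,0,0,0,19,55,-1],[0,0,0,0,19,80,-1],[0,0,0,0,19,91,-1],[0,0,0,0,19,91,-1],[0,0,0,0,19,91,-1]])

```text
time: 2.15
ee_pos: [0.4643, -0.0529, 0.09]
eef_rot: [0.819, 0.573, -0.0, -0.0]
ft_force: [0.6, 0.1, 1.3]
width: 0.0008
grip_force: 0.0
```

>>> apply_moves(steps=[[0,0,0,0,1.5,0,-1],[0,0,0,0,4,0,-1],[0,0,0,0,7,0,-1],[0,0,0,0,10.5,0,-1],[0,0,0,0,14,0,-1],[0,0,0,0,17.5,0,-1],[0,0,0,0,21,0,-1],[0,0,0,0,24.5,0,-1],[0,0,0,0,28,0,-1],[0,0,0,0,31.5,0,-1],[0,0,0,0,35,0,-1],[0,0,0,0,30,0,-1],[0,0,0,0,15,-15,-1],[0,0,0,0,5,-40,-1]])

```text
time: 3.32
ee_pos: [0.4666, -0.0532, 0.1276]
eef_rot: [0.819, 0.574, -0.002, -0.002]
ft_force: [0.3, -0.7, 0.6]
width: 0.001
grip_force: 0.0
```

```bash
cat >> h.py <<'E'
C=np.array([.507,-.106])
def red(c):
    im=c["pixels"].astype(int); m=((im[...,0]>110)&(im[...,1]<70)&(im[...,2]<70))
    vs,us=np.nonzero(m); Q=[]
    for u,v in zip(us,vs):
        p=pt(c,u,v,plane=.075)[:2]-C
        if .045<np.hypot(*p)<.09: Q.append(p)
    if len(Q)<8: return len(Q),None
    p=np.mean(Q,0); return len(Q),np.degrees(np.arctan2(p[1],p[0])).round(1),np.hypot(*p).round(3)
E
python3 - <<'E'
from h import *
import pickle
print(red(pickle.load(open("top.pkl","rb"))),red(pickle.load(open("side.pkl","rb"))))
for i in range(2):
    for n in ("top","side"):
        t=r.read_state()["time"]; c=r.camera(n); print(t,n,red(c))
    save(c,f"s{i}.png")
to(.484,-.169,.13,-20)
E
```

```text
(40, np.float64(97.4), np.float64(0.068)) (33, np.float64(100.0), np.float64(0.069))
3.3167 top (0, None)
3.3667 side (5, None)
3.4167 top (0, None)
3.4667 side (0, None)
tool shift [-102.9   53.1    0.2] turn [ 0.002  0.001 -0.   ]
```

>>> apply_moves(steps=[[0,0,0,-25,13,0,-1],[0,0,0,-60,31,0,-1],[0,0,0,-90,46,0,-1],[0,0,0,-103,53,0,-1]])

```text
time: 3.85
ee_pos: [0.483, -0.1738, 0.1284]
eef_rot: [0.82, 0.572, -0.001, -0.0]
ft_force: [0.1, 0.0, -0.4]
width: 0.0007
grip_force: 0.0
```

```bash
python3 - <<'E'
from h import *
for i in range(2):
    for n in ("top","side","wrist"):
        t=r.read_state()["time"]; c=r.camera(n); print(round(t,3),n,red(c)); save(c,f"{n}{i}.png")
a=[cv2.imread(f"pics/{n}1.png") for n in("top","side","wrist")]
cv2.imwrite("pics/m.png",np.vstack([np.hstack([cv2.resize(a[0],(400,300)),cv2.resize(a[1],(400,300))]),np.hstack([cv2.resize(a[2],(400,300))]*2)]))
E
```

```text
3.85 top (45, np.float64(12.0), np.float64(0.067))
3.9 side (12, np.float64(9.6), np.float64(0.063))
3.95 wrist (1322, np.float64(6.8), np.float64(0.067))
4.0 top (41, np.float64(1.4), np.float64(0.067))
4.05 side (11, np.float64(-0.5), np.float64(0.065))
4.1 wrist (1254, np.float64(-4.0), np.float64(0.067))
```

View pics/m.png

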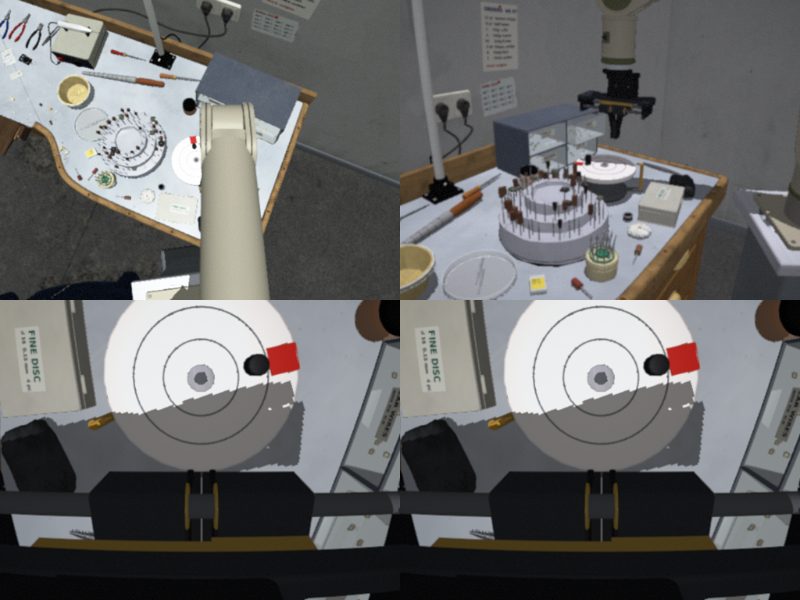

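The montage shows the mark at about 3 o'clock in the wrist view, the disc turning clockwise at about 1.25 rad/s, and the brass pointer tip at wrist pixel (143,148), with the finger hovering clear.

>>> apply_moves(steps=[[0,0,0,0,0,0,-1],[0,0,0,0,0,0,-1],[0,0,0,0,0,0,-1],[0,0,0,0,0,0,-1],[0,0,0,0,0,0,-1],[0,0,0,0,0,0,-1]])

```text
time: 4.65
ee_pos: [0.484, -0.1688, 0.1296]
eef_rot: [0.819, 0.574, 0.0, 0.0]
ft_force: [0.4, 0.6, -0.5]
width: 0.0002
grip_force: 0.0
```

```bash
sed -i 's/m=((im.*/m=((im[...,0]>60)\&(im[...,1]<.4*im[...,0])\&(im[...,2]<.4*im[...,0]))/' h.py
python3 - <<'E'
from h import *
t=r.read_state(); c=r.camera("wrist"); print(t["time"],t["ee_pos"],red(c))
save(c,"w3.png",(60,80,340,290),2.5)
import pickle; pickle.dump(c,open("w3.pkl","wb"))
E
```

```text
4.65 [ 0.48395598 -0.16884736  0.12960096] (1113, np.float64(-42.9), np.float64(0.065))
```

View pics/w3.png

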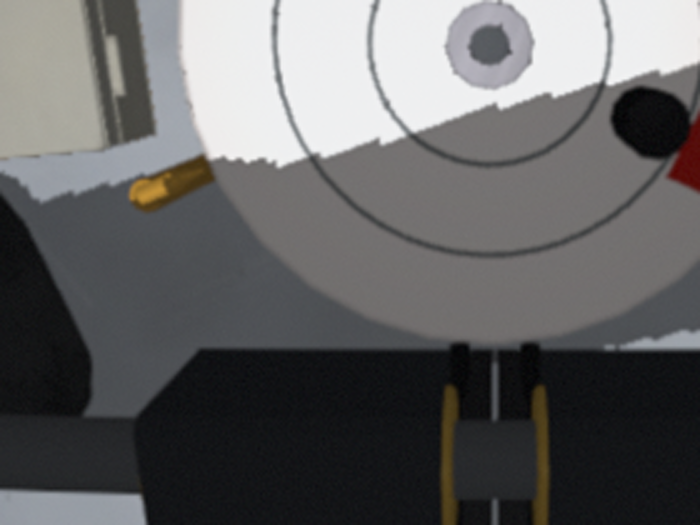

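The wrist crop shows the disc hub at (490,45), the pointer post at (147,193) and its tip at (210,170).

```bash
python3 - <<'E'
from h import *
import pickle
c=pickle.load(open("w3.pkl","rb"))
f=lambda u,v,z:pt(c,60+u/2.5,80+v/2.5,plane=z)[:2]
ce=f(490,45,.076); print(ce)
for p in (f(147,190,.085),f(208,169,.083)):
    for q in (C,ce): d=p-q; print(p,np.hypot(*d),np.degrees(np.arctan2(d[1],d[0])))
t=r.read_state()["time"]; c=r.camera("wrist"); print(t,red(c))
E
```

```text
[ 0.50714612 -0.10348735]
[ 0.41426393 -0.10647361] 0.09273727614971826 -179.70738734431845
[ 0.41426393 -0.10647361] 0.09293017551270458 -178.15851401687982
[ 0.43048118 -0.10719072] 0.07652808411591777 -179.10848446059666
[ 0.43048118 -0.10719072] 0.07675433076760156 -177.23442561032448
4.7 (1104, np.float64(-46.5), np.float64(0.065))
```

>>> apply_moves(steps=[[0,0,0,0,0,0,-1],[0,0,0,0,0,0,-1],[0,0,0,0,0,0,-1],[0,0,0,0,0,0,-1],[0,0,0,0,0,0,-1],[0,0,0,0,0,0,-1],[0,0,0,0,0,0,-1],[0,0,0,0,0,0,-1],[0,0,0,0,0,0,-1],[0,0,0,0,0,0,-1],[0,0,0,0,0,0,-1],[0,0,0,0,0,0,-1],[0,0,0,0,0,5,-1],[0,0,0,0,0,15,-1],[0,0,0,0,0,27,-1],[0,0,0,0,0,36,-1]])

```text
time: 6.08
ee_pos: [0.4832, -0.1688, 0.0916]
eef_rot: [0.819, 0.574, -0.0, -0.001]
ft_force: [0.0, 0.2, -0.1]
width: 0.0005
grip_force: 0.0
```

```bash
python3 - <<'E'
from h import *
s=r.read_state(); c=r.camera("wrist"); print(s["time"],s["ee_pos"],red(c)); save(c,"w4.png"); to(.484,-.169,.073); s=r.read_state(); print(s["time"],s["ee_pos"])
E
```

```text
6.0833 [ 0.48323299 -0.1687659   0.0916327 ] (1141, np.float64(-140.1), np.float64(0.064))
tool shift [ 0.1  1.9 17.1] turn None
6.1333 [ 0.48227005 -0.16846501  0.0900885 ]
```

>>> apply_moves(steps=[[0,0,0,0,0,3,-1],[0,0,0,0,0,6,-1],[0,0,0,0,0,9,-1],[0,0,0,0,0,11,-1],[0,0,0,0,0,12,-1],[0,0,0,0,0,19,-1],[0,0,0,0,0,19,-1],[0,0,0,0,0,19,-1]])

```text
time: 6.8
ee_pos: [0.4852, -0.1692, 0.0755]
eef_rot: [0.819, 0.574, 0.001, 0.001]
ft_force: [0.1, -0.7, 7.1]
width: 0.0002
grip_force: 3.8
```

```bash
python3 - <<'E'
from h import *
for i in range(2):
    s=r.read_state(); c=r.camera("wrist"); print(s["time"],s["ee_pos"],s["ft_force"],red(c))
save(c,"w5.png",(60,80,340,290),2.5)
E
```

```text
6.8 [ 0.485235   -0.16922085  0.07545061] [ 0.06378526 -0.74333315  7.08951811] (1765, np.float64(-171.7), np.float64(0.067))
6.85 [ 0.48521553 -0.16921233  0.0754519 ] [0.93445355 0.36304209 7.80700248] (1764, np.float64(-171.7), np.float64(0.067))
```

View pics/w5.png

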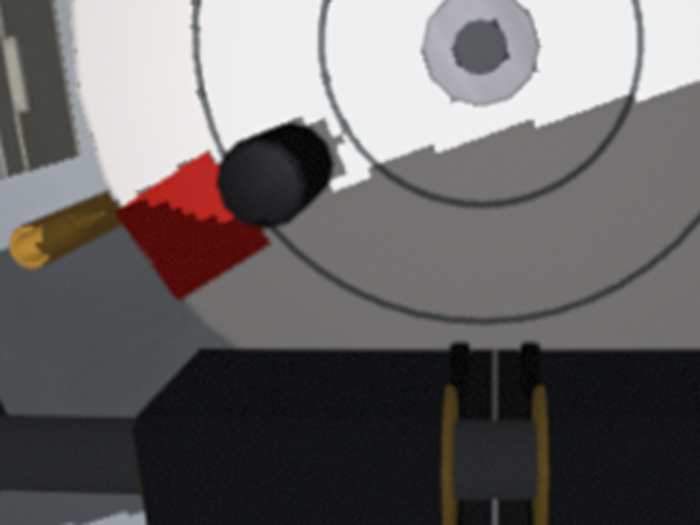

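The wrist crop shows the disc at rest under the finger. The middle of the mark's outer edge is at (148,254) and the pointer tip at (115,207), so it stopped short by about half the mark's width. I'll work out the angle and drag it on with the pressing finger.

```bash
python3 - <<'E'
from h import *
c=r.camera("wrist")
f=lambda u,v,z:pt(c,60+u/2.5,80+v/2.5,plane=z)[:2]
ce=f(480,46,.076); print("c",ce)
for n,p in (("post",f(30,245,.085)),("tip",f(115,205,.083)),("mark",f(148,254,.075)),("markL",f(118,210,.075)),("markR",f(178,298,.075))):
    print(n,p,[(np.hypot(*(p-q)).round(4),np.degrees(np.arctan2((p-q)[1],(p-q)[0]))%360) for q in (C,ce)])
E
```

```text
c [ 0.50694275 -0.103168  ]
post [ 0.41378189 -0.10723646] [(np.float64(0.0932), np.float64(180.75993362868533)), (np.float64(0.0932), np.float64(182.50058983158019))]
tip [ 0.43222886 -0.10624692] [(np.float64(0.0748), np.float64(180.18920804763135)), (np.float64(0.0748), np.float64(182.35978847204552))]
mark [ 0.43020435 -0.11786619] [(np.float64(0.0777), np.float64(188.78367250436386)), (np.float64(0.0781), np.float64(190.84289429220465))]
markL [ 0.42836999 -0.10755641] [(np.float64(0.0786), np.float64(181.13396711174485)), (np.float64(0.0787), np.float64(183.1967303040292))]
markR [ 0.43202069 -0.12838068] [(np.float64(0.0782), np.float64(196.61991032889716)), (np.float64(0.0791), np.float64(198.599046552874))]
```

>>> apply_moves(steps=[[0,0,0,0,-0.5,0,-1],[0,0,0,0,-1.5,0,-1],[0,0,0,0,-2.7,0,-1],[0,0,0,0.1,-4,0,-1],[0,0,0,0.2,-5.3,0,-1],[0,0,0,0.3,-6.5,0,-1],[0,0,0,0.4,-7.7,0,-1],[0,0,0,0.5,-8.7,0,-1],[0,0,0,0.6,-9.4,0,-1],[0,0,0,0.7,-9.8,0,-1],[0,0,0,0.7,-9.8,0,-1],[0,0,0,0.7,-9.8,0,-1],[0,0,0,0.7,-9.8,0,-1]])

```text
time: 8.03
ee_pos: [0.4761, -0.1654, 0.0754]
eef_rot: [0.819, 0.574, 0.001, 0.001]
ft_force: [-0.2, -1.2, 8.5]
width: 0.0005
grip_force: 4.0
```

```bash
python3 - <<'E'
from h import *
for i in range(3):
    s=r.read_state(); c=r.camera("wrist"); print(s["time"],s["ee_pos"],s["ft_force"],red(c))
save(c,"w6.png",(60,80,340,290),2.5)
E
```

```text
8.0333 [ 0.47609127 -0.16540184  0.07541802] [-0.23716323 -1.23267616  8.49360981] (1914, np.float64(-179.8), np.float64(0.067))
8.0833 [ 0.47609265 -0.16540599  0.07542471] [0.16453337 0.07258998 7.33016263] (1914, np.float64(-179.8), np.float64(0.067))
8.1333 [ 0.476108   -0.16540258  0.07542814] [ 0.48720777 -0.58570576  8.25261531] (1912, np.float64(-179.8), np.float64(0.067))
```

View pics/w6.png

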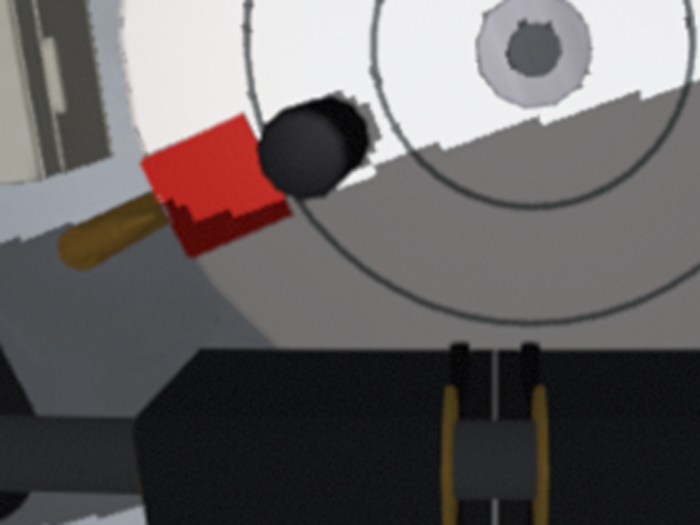

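The wrist crop shows the pointer tip at (163,207), on the middle of the red mark's outer edge (142,160)-(190,257). The disc is at rest under about 8 N. I'm handing in.

```bash
python3 -c "
from h import *
print(r.close_job())"
```

```text
the job is handed in; nothing more can be done
None
```

I flicked the disc to about 1.2 rad/s and it ran untouched for about 3 s. I then braked it; it stopped about 11 mm short, so I dragged it on until the red mark was at the pointer, and handed in with the fingertip still pressing at about 8 N. The hand-in returned no verdict.

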